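Close the clip tray and draw out the carton tray

TASK

The tray with the black bulldog clip was left pulled out: first push it fully home. Then hook a fingertip behind the orange lip of the tray with the blue carton and draw that tray out to its stop, so that the carton can be picked. Work by pushing and hooking only: do not pinch the lips, leave the carton and the clip lying in their trays, and leave the battery, the mug, the marker and the yellow tape where they are.

Things in the scene. Friction and masses are not known exactly. Their poses are not given: they have to be found in the camera images.
- carton_unit: fixed grey steel slide unit that carries the bare metal tray with the blue carton; 142 mm deep, 112 mm wide, 61 mm high, origin on the bench under the middle of the tray when home; its front faces its -x. A hood 61 mm high covers the rear half (x = 0.027 to 0.079), open above the front half. With the tray home the rear face of the lip is at x = -0.065
- clip_unit: fixed grey steel slide unit that carries the bare metal tray with the black bulldog clip; 142 mm deep, 112 mm wide, 61 mm high, origin on the bench under the middle of the tray when home; its front faces its -x. A hood 61 mm high covers the rear half (x = 0.027 to 0.079), open above the front half. With the tray home the rear face of the lip is at x = -0.065
- carton_tray (a joint): travel of the blue carton's tray in m: 0 fully home against its rear stop, 0.080 fully out against its front stop; grows as the tray is drawn out along its unit's -x. It starts 0 to 0.015 out. It slides with about 2.5 N of friction and stays where it is left
- clip_tray (a joint): travel of the bulldog clip's tray in m: 0 fully home against its rear stop, 0.080 fully out against its front stop; grows as the tray is drawn out along its unit's -x. It starts 0.035 to 0.070 out. It slides with about 2.5 N of friction and stays where it is left
- carton_tray_lip (a point): middle of the top rear edge of the blue carton's tray's orange lip, 58 mm above the bench; moves with the tray. x points from the lip into the tray, y along the lip, z up. Lip: upright wall 10 mm thick, 108 mm wide, 48 mm high, front face at x = -0.010. Behind it (x = 0 to 0.040) an empty finger well, 92 mm wide, 42 mm deep, then a 4 mm partition, 14 mm lower than the lip
- clip_tray_lip (a point): middle of the top rear edge of the bulldog clip's tray's orange lip, 58 mm above the bench; moves with the tray. x points from the lip into the tray, y along the lip, z up. Lip: upright wall 10 mm thick, 108 mm wide, 48 mm high, front face at x = -0.010. Behind it (x = 0 to 0.040) an empty finger well, 92 mm wide, 42 mm deep, then a 4 mm partition, 14 mm lower than the lip
- blue_carton: small closed blue carton, 46 x 65 x 32 mm, lying loose in its tray's compartment (92 x 92 mm, x = 0.044 to 0.136 from the lip point, floor 16 mm above the bench); origin at the centre of its underside
- clip: black bulldog clip, 30 x 51 x 22 mm, lying loose in its tray's compartment (92 x 92 mm, x = 0.044 to 0.136 from the lip point, floor 16 mm above the bench); origin at the centre of its underside
- battery: black and white battery cell, 14 mm across, 50 mm high, standing upright between the units; origin at the centre of its underside
- mug: white mug, 92 x 127 x 95 mm, standing; origin at the centre of its underside
- marker: white and red marker, 129 mm long, 20 mm thick, lying; origin at the middle of its underside
- tape: roll of yellow tape, 92 mm across, 25 mm high, lying flat; origin at the centre of its underside
Mind the look-alikes: they are no part of the job. Of the things like the blue_carton, leave any that is purple; of the rest the smaller one is meant.

How it is judged:
By the outcome, as a careful person would: the job done as asked, in the order asked, and still so for the second after the job is handed in, with the robot touching nothing.
It also fails if it takes over 45 s, if anything falls off the work surface, if the arm or the gripper's body presses on something with over 40 N, if the wrist force passes 120 N, or if a joint passes its speed limit or range.

ROBOT

A 6-joint arm with a two-finger parallel gripper is mounted at the origin on a cart in front of the work surface, level with it; the furniture and walls round the work are solid. World frame = base frame: x ahead of the robot, y to its left, z up, the work surface at z = 0. Lengths are in mm, angles in rad, forces in N, time in s.
With the tool pointing down it reaches from about 300 to 775 mm from the base axis. Payload 14.6 kg.
Tool frame: the origin (TCP) lies at the very end of the fingers, on their centre line; the grasp point (between the pads) lies 19 mm behind it; z points along the fingers, y is the line along which they close (so a half turn about z gives the same grasp; the last joint's range is limited). The gripper opens to 85 mm and grips with 20 to 120 N. Pads are 22 mm wide; open, the fingers measure 114 mm over their backs; the gripper's body (76 mm by 85 mm) begins 54 mm behind the grasp point. The pads swing forward as they close: fully open they stand 13 mm farther back than shut.
Start: joints at [1.133, 0.3, 1.521, -0, 1.321, -0.067], TCP at [199.295, 512.612, 205.581] pointing down, gripper open.
Joint ranges: [-3.03, 3.03], [-0.79, 2.21], [0.23, 2.52], [-1.04, 4.18], [0, 3.07], [-2.55, 2.55]. Speed limits (rad/s): [2.22, 2.22, 2.57, 3.14, 3.14, 3.14].

INTERFACE

Orientations are given as a unit quaternion [w, x, y, z].
In Python, from cell import bot, get_image, camera_model gives the robot as it stands. The module is installed in compiled form; this text tells all that it offers.
- The arm moves only by the tool servo_tool, never from a script. Its argument "motion" is a list of rows, each an object with "fingers": the opening, from 0 (shut) to 1 (fully open); "travel": the shift along the tool's x, y, z scaled (see below), a list of three; "turn": the turn about the tool's z scaled (see below). A call has 1 to 20 rows; each row is the pose to reach, as a shift and turn from the pose commanded when the call began, along the tool's axes at that moment; what a row does not reach only later rows make up. The controller multiplies each number of a shift by 400 mm and each number of a turn by 90 degrees. A row lasts 1/12 s, in which the tool goes at most 41.7 mm and 7.16 degrees, less where a joint would pass 70% of its speed; a pose out of reach is approached as far as the arm can. A call with a number of a shift or a turn outside -1 to 1 is refused whole. A call with a gripper value outside its range is refused whole. The fingers move at their own pace and stop on an object; "newtons" is the grip in N (left out, the last holds). Time passes only in rows, so rows that repeat a pose let the fingers close. It gives the time, the measured TCP pose, the force, the opening and the grip force at its end, in the units of the state.
- bot.observe(): the state, without advancing time (a new reading comes with each control period).
- get_image(name): name is "side" or "top"; returns the picture (480x640x3 uint8, red, green, blue); there is no depth.
- camera_model(name): a dict with "fovy" (degrees; the focal length in pixels is half the picture's height over the tangent of half this angle, whatever the lens; pixels are square), "cx", "cy" (the principal point, pixels), "k1" (the pictures are not rectified: a ray, as slopes to the right and down, at radius r is drawn at 1 + k1 r^2 times it, then the intrinsics apply), "R" (3x3) and "t" (3): a world point X has camera coordinates R X + t. Camera axes: x right, y down, z forward; pixel columns grow to the right and rows downward; lengths in mm; the calibration is good to about 2 mm. A picture is of the moment at which its call begins. camera_model takes no time and is no camera call.
- bot.sign_off(): hands the job in; it is judged then, once.
The state is a dict: "time_s": time; "q": joint angles; "dq": joint speeds; "joint_torque": joint torques, N m; "tool_pos": TCP position; "ee_rot": TCP orientation; "contact_force": force on the tool from outside, world axes, zero at the start; "moment": the same for the moment, N m; "finger_gap": finger opening in mm; "grasp_force": force on a finger pad.
Only numpy, scipy, OpenCV 4.12 (cv2) and the standard library are available. Lean on these libraries where they do the work, as an engineer would, in place of code of your own. Each camera call takes 0.05 s, during which the arm holds its last target. There are 200 camera calls.

## Working session

There is one attempt and no reset: what is moved stays moved. The work goes in short steps, Python scripts to look and compute and a tool call to move; the robot and the scene stay as the last step left them, time stands still between calls to the robot, and variables do not carry over. Pictures are saved under pics/ and viewed, at most 10 in all, crops included, and the job is handed in when it is done.

Besides the shell and the picture viewer there is one more tool, called after "Request:" by a JSON object that holds its "method" and its "body", one argument or row to a line. servo_tool: Moves the arm, as the interface text tells. Shifts and turns lie within -1 to 1; 1 stands for 400 mm of shift or 90 degrees of turn. Its arguments: {"type":"object","properties":{"motion":{"type":"array"},"newtons":{"type":"number"}},"required":["motion"]}

```bash
mkdir -p pics; cat > h.py <<'E'
import numpy as np, cv2
from cell import bot, get_image, camera_model
def K(m):
    f=240/np.tan(np.radians(m["fovy"])/2); return f
def ray(name,u,v):
    m=camera_model(name); f=K(m); d=np.array([(u-m["cx"])/f,(v-m["cy"])/f]); s=d.copy()
    for _ in range(30): s=d/(1+m["k1"]*(s@s))
    R=np.array(m["R"]); return -R.T@np.array(m["t"]), R.T@np.array([s[0],s[1],1])
def onz(name,u,v,z):
    o,d=ray(name,u,v); return o+d*(z-o[2])/d[2]
def proj(name,X):
    m=camera_model(name); f=K(m); c=np.array(m["R"])@np.array(X,float)+np.array(m["t"]); s=c[:2]/c[2]
    s=s*(1+m["k1"]*(s@s)); return s*f+[m["cx"],m["cy"]]
def snap(name,fn):
    im=get_image(name); cv2.imwrite("pics/"+fn,cv2.cvtColor(im,cv2.COLOR_RGB2BGR)); return im
E
python3 - <<'E'
from h import *
for n in("top","side"): snap(n,n+"0.png"); m=camera_model(n); print(n,m)
print(bot.observe())
E
```

```text
top {'fovy': 56.812620464363, 'cx': 317.2338520707674, 'cy': 241.00410716170774, 'k1': -0.0009585041169422176, 'R': array([[-0.15495238, -0.98791564, -0.00352917],
       [-0.96669757,  0.15235894, -0.20562725],
       [ 0.20368007, -0.02845079, -0.97862402]]), 't': array([ 88.2167728 , 530.2071277 , 993.39142561])}
side {'fovy': 44.578191361952804, 'cx': 318.3456318183715, 'cy': 247.81219742343234, 'k1': -0.03296603872990571, 'R': array([[ 0.97498194, -0.22112418, -0.02267872],
       [-0.12267432, -0.45018426, -0.88446885],
       [ 0.18536784,  0.86512324, -0.46604778]]), 't': array([-516.71267801,  141.9852664 , 1193.45240099])}
{'time_s': 0.1, 'q': array([ 1.13337546e+00,  3.00384949e-01,  1.52150825e+00,  2.92964637e-05,
        1.32070994e+00, -6.65728596e-02]), 'dq': array([ 0.00076011, -0.00139617, -0.00289836,  0.00039338, -0.00103681,
        0.00182123]), 'joint_torque': array([ 2.45701784e-03, -5.44374847e+01, -3.62373447e+01,  4.51251231e-05,
        2.99698899e-03, -1.38912344e-05]), 'tool_pos': array([199.20591099, 512.40663753, 205.09939991]), 'ee_rot': array([-1.39717937e-04,  1.84366832e-01,  9.82857373e-01, -4.85743535e-04]), 'contact_force': array([-0.20847046,  0.22904814, -0.2636013 ]), 'moment': array([ 0.03362126,  0.01342573, -0.00049093]), 'grasp_force': 0.0, 'finger_gap': 85.59431643978922}
```

View pics/top0.png

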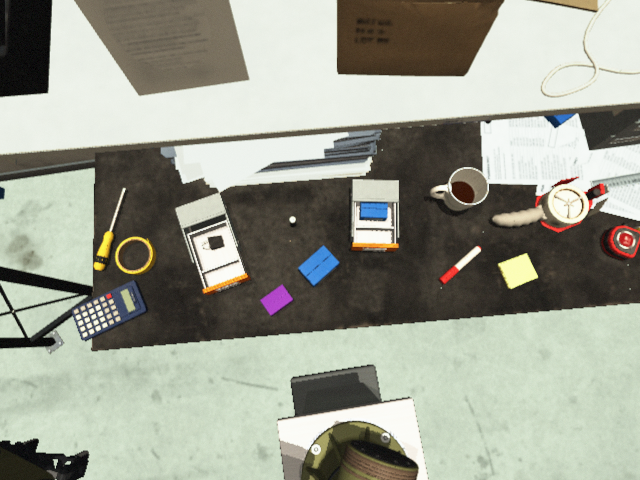

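View pics/side0.png

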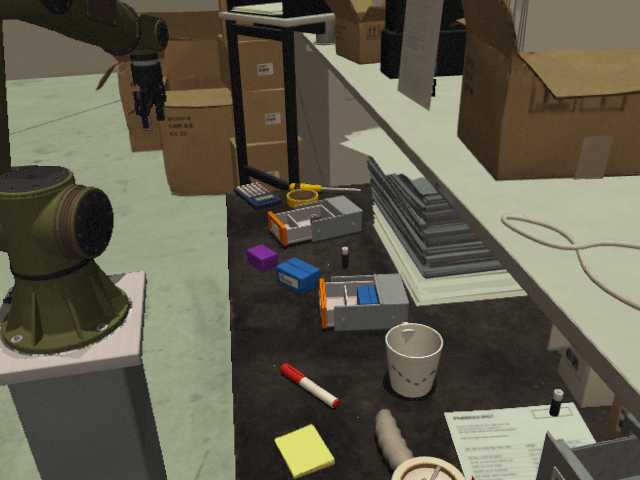

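The top view shows the clip unit with its lip near (223,284) and the tray out, and the carton unit with its lip near (375,247), nearly home. The blue box at (319,266) and purple one at (276,300) are loose look-alikes on the bench. A shelf overhangs the far side.

```bash
cat > lip.py <<'E'
from h import *
def big(im,box=None):
    hsv=cv2.cvtColor(im,cv2.COLOR_RGB2HSV); m=cv2.inRange(hsv,(8,150,120),(19,255,255))
    return m
def lips(im,name):
    m=big(im); n,l,s,c=cv2.connectedComponentsWithStats(m); out=[]
    for i in range(1,n):
        if s[i][4]>60:
            p=np.argwhere(l==i)[:,::-1].astype(np.float32)
            out.append((s[i].tolist(),cv2.boxPoints(cv2.minAreaRect(p))))
    return out
E
python3 - <<'E'
from lip import *
np.set_printoptions(precision=1,suppress=True)
for n in("top","side"):
    im=cv2.cvtColor(cv2.imread(f"pics/{n}0.png"),cv2.COLOR_BGR2RGB)
    for s,b in lips(im,n):
        print(n,s); 
        for p in b: print("  ",p,onz(n,*p,58))
    c=[(170,180,90,130),(340,170,70,90)] if n=="top" else [(255,190,120,70),(310,265,110,75)]
    t=[cv2.resize(im[y:y+h,x:x+w],(400,int(h*400/w)),interpolation=cv2.INTER_CUBIC) for x,y,w,h in c]
    H=max(a.shape[0] for a in t); t=[cv2.copyMakeBorder(a,0,H-a.shape[0],0,0,0) for a in t]
    cv2.imwrite(f"pics/c_{n}.png",cv2.cvtColor(np.hstack(t),cv2.COLOR_RGB2BGR))
E
```

```text
top [352, 242, 47, 6, 155]
   [351.9 246.8] [510.4 -73.4  58. ]
   [352. 242.] [521.8 -75.6  58. ]
   [398.1 243. ] [ 502.5 -182.3   58. ]
   [398.  247.9] [ 491.1 -179.8   58. ]
top [202, 273, 46, 21, 163]
   [201.2 288.7] [467.4 286.8  58. ]
   [246.1 272.6] [488.5 179.7  58. ]
   [248.1 278.1] [475.  176.7  58. ]
   [203.2 294.2] [454.1 283.6  58. ]
side [268, 211, 19, 27, 106]
   [267.5 212.3] [461.3 276.7  58. ]
   [272.8 208.8] [477.8 295.   58. ]
   [289.3 233.5] [493.3 142.2  58. ]
   [284. 237.] [478.  127.2  58. ]
side [320, 278, 7, 49, 220]
   [318.8 278.1] [514.9 -76.2  58. ]
   [324.1 277.7] [525.8 -77.6  58. ]
   [327.4 325.9] [ 492.8 -243.3   58. ]
   [322.1 326.3] [ 483.3 -242.    58. ]
```

View pics/c_top.png

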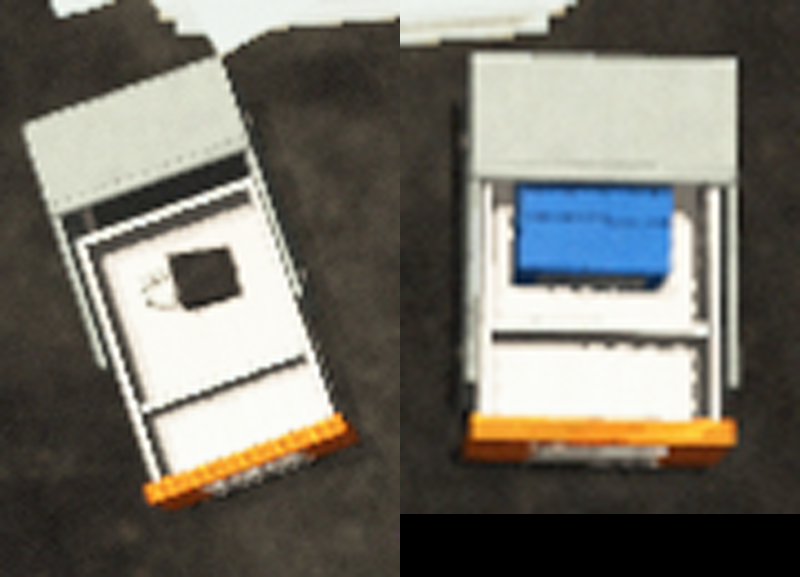

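The crop shows the bright orange lip tops clearly separated from the darker front faces. The hood edges are also sharp enough for checks. The clip tray is well out and the carton sits towards the hood.

```bash
cat > go.py <<'E'
from h import *
def tool():
    s=bot.observe(); w,x,y,z=s["ee_rot"]
    from scipy.spatial.transform import Rotation as Ro
    return s,Ro.from_quat([x,y,z,w]).as_matrix()
def to(p,yaw=None):
    s,R=tool(); d=R.T@(np.array(p)-s["tool_pos"]); a=np.degrees(np.arctan2(R[1,0],R[0,0]))
    t=0 if yaw is None else -((yaw-a+90)%180-90)
    print("travel",np.round(d/400,4),"dist",np.linalg.norm(d).round(1),"turn",round(t/90,4),"yaw now",round(a,2),"deg",round(t,1))
E
python3 - <<'E'
from go import *
np.set_printoptions(precision=1,suppress=True)
A=lambda n,pts,z:np.array([onz(n,*p,z) for p in pts])
H={"clip":[(175,208.1),(219,192.4),(183.5,228.4),(225.1,214.2)],"carton":[(352.3,179.6),(399.2,180),(352.3,201.5),(399.2,201.9)]}
L={"clip":[(201.2,288.7),(246.1,272.6)],"carton":[(352,242.2),(398.4,243.1)]}
for k in H:
    h=A("top",H[k],61);l=A("top",L[k],58)
    bk,fr=h[:2].mean(0),h[2:].mean(0); yd=(l[0]-l[1])[:2]; yaw=np.degrees(np.arctan2(-yd[0],yd[1]))
    yh=(h[0]+h[2]-h[1]-h[3])[:2]; yawh=np.degrees(np.arctan2(-yh[0],yh[1]))
    u=(bk-l.mean(0))[:2]; yawc=np.degrees(np.arctan2(u[1],u[0]))
    print(k,h.tolist() and h,"lipmid",l.mean(0),"yaw lip,hood,center",yaw,yawh,yawc,"hood len",np.linalg.norm(bk-fr),"frlip",np.linalg.norm(fr-l.mean(0)),"lip w",np.linalg.norm(yd))
for nm,p,z in[("purple",(276,300),30),("blue",(319,266),40),("batt",(292,220),50)]: print(nm,onz("top",*p,z))
for z in(0,200,400): print("shelf",z,onz("top",300,140,z))
# side check of lip top-rear points: reproject
for k in L:
    for p in A("top",L[k],58): print(k,proj("side",p))
to([430,223,150],11)
E
```

```text
clip [[668.6 328.3  61. ]
 [691.2 220.   61. ]
 [615.7 312.9  61. ]
 [634.9 211.6  61. ]] lipmid [478.  233.2  58. ] yaw lip,hood,center 11.121022635934775 11.293059586297108 11.461804050798005 hood len 55.90420540536777 frlip 150.13840774840884 lip w 109.01894355669525
carton [[ 673.1 -102.4   61. ]
 [ 654.3 -214.2   61. ]
 [ 618.7  -92.9   61. ]
 [ 600.2 -203.6   61. ]] lipmid [ 511.8 -129.3   58. ] yaw lip,hood,center -10.091501833632247 -9.49128839842607 -10.809355539008427 hood len 55.178261732396145 frlip 99.56058876061876 lip w 109.13990763512501
purple [417.5 122.   30. ]
blue [480.2   9.6  40. ]
batt [598.9  56.5  50. ]
shelf 0 [822.7   5.9   0. ]
shelf 200 [730.5  11.2 200. ]
shelf 400 [638.2  16.5 400. ]
clip [269.4 210.5]
clip [284.6 227. ]
carton [321.7 277.5]
carton [324.8 307.1]
travel [-0.8 -0.5  0.1] dist 374.2 turn -0.3583 yaw now 158.75 deg -32.2
```

View pics/c_side.png

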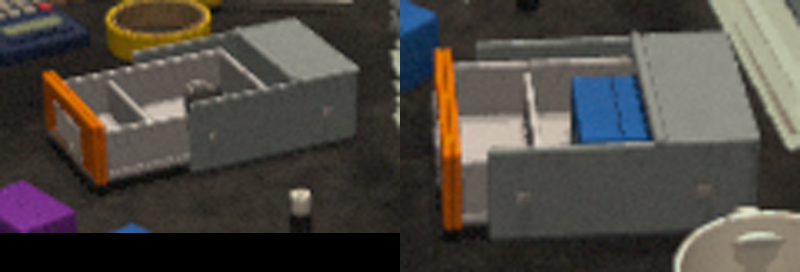

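Measurements agree: lip widths are about 109 mm (108 given), the unit yaws are about +11.2° and −10°, the clip tray is about 58 mm out and the carton tray about 7 mm. In the side crop both lips lie where the top-view points reproject. Next I stage in front of the clip lip with the fingers shut.

Request:
{"method": "servo_tool", "body": {
  "motion": [
    {"fingers": 0, "travel": [-0.807, -0.459, 0.238], "turn": -0.358},
    {"fingers": 0, "travel": [-0.807, -0.459, 0.238], "turn": -0.358},
    {"fingers": 0, "travel": [-0.807, -0.459, 0.238], "turn": -0.358},
    {"fingers": 0, "travel": [-0.807, -0.459, 0.238], "turn": -0.358},
    {"fingers": 0, "travel": [-0.807, -0.459, 0.238], "turn": -0.358},
    {"fingers": 0, "travel": [-0.807, -0.459, 0.238], "turn": -0.358},
    {"fingers": 0, "travel": [-0.807, -0.459, 0.238], "turn": -0.358},
    {"fingers": 0, "travel": [-0.807, -0.459, 0.238], "turn": -0.358},
    {"fingers": 0, "travel": [-0.807, -0.459, 0.238], "turn": -0.358},
    {"fingers": 0, "travel": [-0.807, -0.459, 0.238], "turn": -0.358},
    {"fingers": 0, "travel": [-0.807, -0.459, 0.238], "turn": -0.358},
    {"fingers": 0, "travel": [-0.807, -0.459, 0.238], "turn": -0.358},
    {"fingers": 0, "travel": [-0.807, -0.459, 0.238], "turn": -0.358}
  ],
  "newtons": 30
}}

```text
time_s: 1.18
tool_pos: [433.3, 224.9, 110.4]
ee_rot: [-0.0, -0.096, 0.995, 0.0]
contact_force: [-0.4, 0.2, 0.3]
finger_gap: 0.1
grasp_force: 0.0
```

```bash
python3 - <<'E'
from go import *
s,R=tool(); print(s["time_s"],s["tool_pos"],s["finger_gap"],s["contact_force"]); print(R.round(3))
to([433.8,224.5,35],11.2)
E
```

```text
1.1833 [433.31537178 224.88091277 110.38721927] 0.12241579257246592 [-0.44812808  0.20849184  0.30403282]
[[-0.982 -0.19  -0.   ]
 [-0.19   0.982  0.   ]
 [ 0.     0.    -1.   ]]
travel [-0.0011 -0.0012  0.1885] dist 75.4 turn -0.0025 yaw now -169.02 deg -0.2
```

Request:
{"method": "servo_tool", "body": {
  "motion": [
    {"fingers": 0, "travel": [0, 0, 0.1], "turn": 0},
    {"fingers": 0, "travel": [0, 0, 0.188], "turn": 0},
    {"fingers": 0, "travel": [0, 0, 0.188], "turn": 0},
    {"fingers": 0, "travel": [-0.03, 0, 0.188], "turn": 0},
    {"fingers": 0, "travel": [-0.045, 0, 0.188], "turn": 0},
    {"fingers": 0, "travel": [-0.055, 0, 0.188], "turn": 0},
    {"fingers": 0, "travel": [-0.065, 0, 0.188], "turn": 0},
    {"fingers": 0, "travel": [-0.075, 0, 0.188], "turn": 0},
    {"fingers": 0, "travel": [-0.085, 0, 0.188], "turn": 0},
    {"fingers": 0, "travel": [-0.095, 0, 0.188], "turn": 0},
    {"fingers": 0, "travel": [-0.105, 0, 0.188], "turn": 0},
    {"fingers": 0, "travel": [-0.115, 0, 0.188], "turn": 0},
    {"fingers": 0, "travel": [-0.125, 0, 0.188], "turn": 0},
    {"fingers": 0, "travel": [-0.135, 0, 0.188], "turn": 0},
    {"fingers": 0, "travel": [-0.145, 0, 0.188], "turn": 0},
    {"fingers": 0, "travel": [-0.155, 0, 0.188], "turn": 0},
    {"fingers": 0, "travel": [-0.165, 0, 0.188], "turn": 0},
    {"fingers": 0, "travel": [-0.175, 0, 0.188], "turn": 0}
  ]
}}

```text
time_s: 2.68
tool_pos: [502.7, 237.9, 35.1]
ee_rot: [-0.0, -0.096, 0.995, -0.0]
contact_force: [-0.0, -0.0, 0.3]
finger_gap: -0.1
grasp_force: 0.0
```

Request:
{"method": "servo_tool", "body": {
  "motion": [
    {"fingers": 0, "travel": [-0.004, 0, 0], "turn": 0},
    {"fingers": 0, "travel": [-0.008, 0, 0], "turn": 0},
    {"fingers": 0, "travel": [-0.012, 0, 0], "turn": 0},
    {"fingers": 0, "travel": [-0.016, 0, 0], "turn": 0},
    {"fingers": 0, "travel": [-0.02, 0, 0], "turn": 0}
  ]
}}

```text
time_s: 3.1
tool_pos: [510.3, 239.4, 35.2]
ee_rot: [-0.0, -0.096, 0.995, -0.0]
contact_force: [0.4, 0.4, 0.4]
finger_gap: -0.1
grasp_force: 0.0
```

```bash
python3 - <<'E'
from lip import *
im=snap("top","top1.png")
for s,b in lips(im,"top"):
    print(s); print([ (p.round(1),onz("top",*p,58).round(1)) for p in b])
snap("side","side1.png")
a=im[180:320,140:300]; cv2.imwrite("pics/c1.png",cv2.cvtColor(cv2.resize(a,None,fx=4,fy=4),cv2.COLOR_RGB2BGR))
E
```

```text
[352, 242, 47, 7, 148]
[(array([351.9, 247.8], dtype=float32), array([508.2, -73. ,  58. ])), (array([352., 242.], dtype=float32), array([521.8, -75.6,  58. ])), (array([398.1, 243. ], dtype=float32), array([ 502.5, -182.3,   58. ])), (array([398. , 248.8], dtype=float32), array([ 488.9, -179.4,   58. ]))]
```

View pics/side1.png

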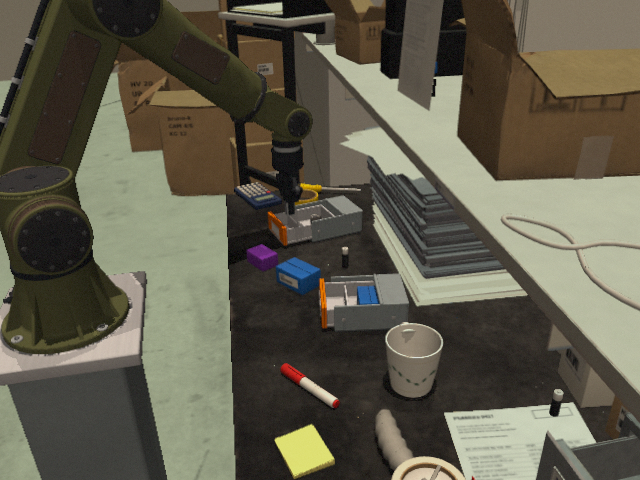

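```bash
python3 - <<'E'
from lip import *
im=cv2.imread("pics/side1.png"); rgb=cv2.cvtColor(im,cv2.COLOR_BGR2RGB)
for s,b in lips(rgb,"side"): print(s,b.round(1).tolist())
o=bot.observe(); print(o["tool_pos"],proj("side",o["tool_pos"]),proj("side",o["tool_pos"]+[0,0,60]), o["contact_force"],o["time_s"])
c=im[190:260,250:380]; d=cv2.imread("pics/side0.png")[190:260,250:380]
t=cv2.imread("pics/top1.png")[180:310,170:260]
v=np.vstack([cv2.resize(x,None,fx=4,fy=4,interpolation=2) for x in(d,c)])
t=cv2.resize(t,None,fx=3,fy=3,interpolation=2); t=cv2.copyMakeBorder(t,0,v.shape[0]-t.shape[0],0,0,0)
cv2.imwrite("pics/c2.png",np.hstack([v,t])[:600,:800])
E
```

```text
[320, 278, 7, 50, 226] [[318.79998779296875, 278.1000061035156], [324.1000061035156, 277.70001220703125], [327.5, 326.70001220703125], [322.1000061035156, 327.1000061035156]]
[510.37094523 239.38874635  35.20235391] [289.50793141 224.24559155] [288.40756479 202.38431275] [0.90316557 0.40438488 0.65721567] 3.2
```

View pics/c2.png

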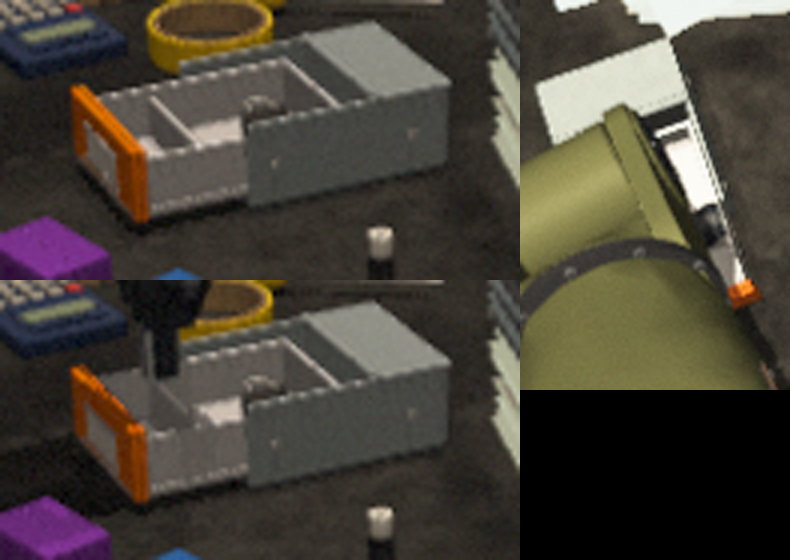

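```bash
python3 - <<'E'
from lip import *
print("start tip",proj("side",[199.2,512.4,205.1]),proj("side",[199.2,512.4,265.1]))
a=cv2.imread("pics/side0.png")[95:140,130:180]; b=cv2.imread("pics/side1.png")[185:250,262:327]
a=cv2.resize(a,(400,360),interpolation=2)
b=cv2.resize(b,(400,400),interpolation=2); b=np.clip(b*1.6,0,255).astype('uint8'); a=cv2.copyMakeBorder(a,0,40,0,0,0)
cv2.imwrite("pics/c3.png",np.hstack([a,b]))
E
```

```text
start tip [155.5369925  138.94192112] [152.19134814 117.08932428]
```

View pics/c3.png

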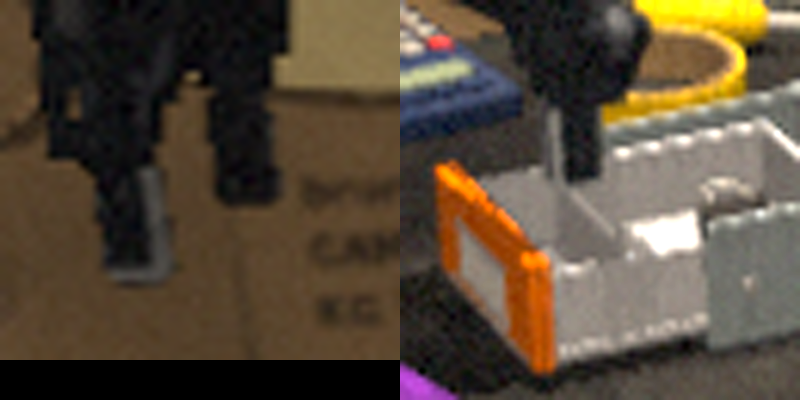

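The zoomed crop shows the tray unmoved and the fingertip, at about (290,215), hanging just above the well. It sits roughly 25 mm higher than the reported TCP implies, and the start picture shows the same offset. So the fingers passed over the lip without touching it. I'll back out, go lower to a height that is safe with or without that offset, and push again.

Request:
{"method": "servo_tool", "body": {
  "motion": [
    {"fingers": 0, "travel": [0, 0, -0.06], "turn": 0},
    {"fingers": 0, "travel": [0, 0, -0.06], "turn": 0},
    {"fingers": 0, "travel": [0.1, 0, -0.06], "turn": 0},
    {"fingers": 0, "travel": [0.2, 0, -0.06], "turn": 0},
    {"fingers": 0, "travel": [0.2, 0, -0.06], "turn": 0},
    {"fingers": 0, "travel": [0.2, 0, -0.06], "turn": 0},
    {"fingers": 0, "travel": [0.2, 0, 0], "turn": 0},
    {"fingers": 0, "travel": [0.2, 0, 0.03], "turn": 0},
    {"fingers": 0, "travel": [0.2, 0, 0.062], "turn": 0},
    {"fingers": 0, "travel": [0.2, 0, 0.062], "turn": 0},
    {"fingers": 0, "travel": [0.2, 0, 0.062], "turn": 0}
  ]
}}

```text
time_s: 4.12
tool_pos: [432.2, 224.2, 10.4]
ee_rot: [-0.0, -0.096, 0.995, -0.0]
contact_force: [0.7, 0.0, -0.2]
finger_gap: 0.3
grasp_force: 0.0
```

```bash
python3 - <<'E'
from lip import *
im=snap("side","side2.png"); o=bot.observe(); print(o["tool_pos"],o["contact_force"],proj("side",o["tool_pos"]),proj("side",o["tool_pos"]+[0,0,25]))
g=cv2.cvtColor(im,cv2.COLOR_RGB2BGR)[170:260,220:340]
g=cv2.resize(g,None,fx=6,fy=6,interpolation=2); cv2.imwrite("pics/c4.png",np.clip(g*1.6,0,255).astype('uint8'))
E
```

```text
[432.44976669 224.38364447  10.91028833] [1.59213488 0.10475465 0.73396077] [260.34300913 239.11696432] [259.65035498 230.12825389]
```

View pics/c4.png

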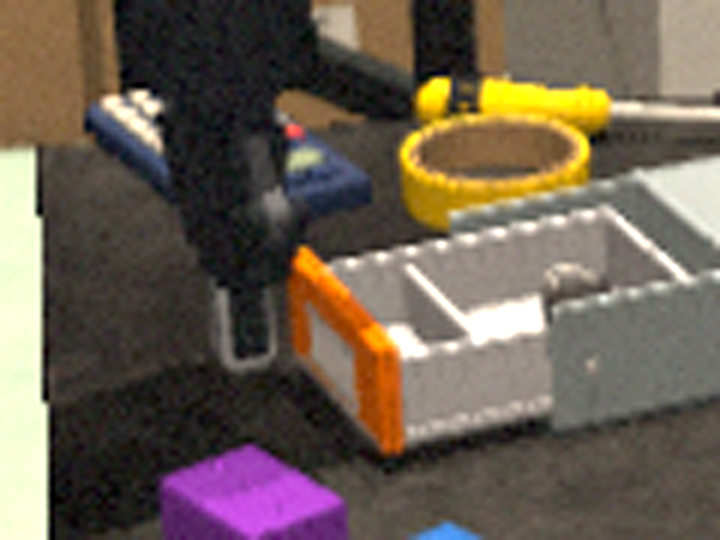

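The tip is at about (261,231), which puts it near z≈32 against a reported 11. So the real tip is about 22 mm above the reported TCP. It stands in front of the lip at a good height, so I push from here.

Request:
{"method": "servo_tool", "body": {
  "motion": [
    {"fingers": 0, "travel": [-0.02, 0, 0], "turn": 0},
    {"fingers": 0, "travel": [-0.04, 0, 0], "turn": 0},
    {"fingers": 0, "travel": [-0.05, 0, 0], "turn": 0},
    {"fingers": 0, "travel": [-0.06, 0, 0], "turn": 0},
    {"fingers": 0, "travel": [-0.07, 0, 0], "turn": 0},
    {"fingers": 0, "travel": [-0.08, 0, 0], "turn": 0},
    {"fingers": 0, "travel": [-0.09, 0, 0], "turn": 0},
    {"fingers": 0, "travel": [-0.1, 0, 0], "turn": 0}
  ]
}}

```text
time_s: 4.83
tool_pos: [471.1, 231.9, 10.4]
ee_rot: [-0.0, -0.096, 0.995, 0.0]
contact_force: [-2.8, 1.2, 1.9]
finger_gap: 0.1
grasp_force: 1.4
```

Request:
{"method": "servo_tool", "body": {
  "motion": [
    {"fingers": 0, "travel": [-0.01, 0, 0], "turn": 0},
    {"fingers": 0, "travel": [-0.02, 0, 0], "turn": 0},
    {"fingers": 0, "travel": [-0.03, 0, 0], "turn": 0},
    {"fingers": 0, "travel": [-0.04, 0, 0], "turn": 0},
    {"fingers": 0, "travel": [-0.05, 0, 0], "turn": 0},
    {"fingers": 0, "travel": [-0.06, 0, 0], "turn": 0},
    {"fingers": 0, "travel": [-0.07, 0, 0], "turn": 0},
    {"fingers": 0, "travel": [-0.08, 0, 0], "turn": 0}
  ]
}}

```text
time_s: 5.5
tool_pos: [502.7, 237.9, 10.3]
ee_rot: [-0.0, -0.096, 0.995, 0.0]
contact_force: [-2.9, 2.1, 1.3]
finger_gap: 0.2
grasp_force: 1.4
```

Request:
{"method": "servo_tool", "body": {
  "motion": [
    {"fingers": 0, "travel": [-0.006, 0, 0], "turn": 0},
    {"fingers": 0, "travel": [-0.012, 0, 0], "turn": 0}
  ]
}}

```text
time_s: 5.67
tool_pos: [507.3, 238.8, 10.3]
ee_rot: [-0.0, -0.096, 0.995, -0.0]
contact_force: [-3.6, 1.9, 0.7]
finger_gap: 0.3
grasp_force: 1.3
```

Request:
{"method": "servo_tool", "body": {
  "motion": [
    {"fingers": 0, "travel": [-0.006, 0, 0], "turn": 0}
  ]
}}

```text
time_s: 5.75
tool_pos: [509.6, 239.2, 10.3]
ee_rot: [-0.0, -0.096, 0.995, -0.0]
contact_force: [-2.8, 1.9, 0.8]
finger_gap: 0.1
grasp_force: 1.3
```

Request:
{"method": "servo_tool", "body": {
  "motion": [
    {"fingers": 0, "travel": [-0.006, 0, 0], "turn": 0}
  ]
}}

```text
time_s: 5.83
tool_pos: [511.9, 239.7, 10.4]
ee_rot: [-0.0, -0.096, 0.995, -0.0]
contact_force: [-4.0, 1.8, -0.1]
finger_gap: 0.2
grasp_force: 1.3
```

Request:
{"method": "servo_tool", "body": {
  "motion": [
    {"fingers": 0, "travel": [-0.005, 0, 0], "turn": 0}
  ]
}}

```text
time_s: 5.92
tool_pos: [513.9, 240.1, 10.3]
ee_rot: [-0.0, -0.096, 0.995, -0.0]
contact_force: [-2.8, 1.7, 0.4]
finger_gap: 0.1
grasp_force: 1.3
```

Request:
{"method": "servo_tool", "body": {
  "motion": [
    {"fingers": 0, "travel": [-0.004, 0, 0], "turn": 0}
  ]
}}

```text
time_s: 6.0
tool_pos: [515.5, 240.4, 10.3]
ee_rot: [-0.0, -0.096, 0.995, -0.0]
contact_force: [-3.1, 1.8, 0.1]
finger_gap: 0.0
grasp_force: 1.3
```

Request:
{"method": "servo_tool", "body": {
  "motion": [
    {"fingers": 0, "travel": [-0.004, 0, 0], "turn": 0}
  ]
}}

```text
time_s: 6.08
tool_pos: [517.0, 240.7, 10.3]
ee_rot: [-0.0, -0.096, 0.995, -0.0]
contact_force: [-3.2, 1.6, -0.5]
finger_gap: -0.5
grasp_force: 1.3
```

Request:
{"method": "servo_tool", "body": {
  "motion": [
    {"fingers": 0, "travel": [-0.004, 0, 0], "turn": 0}
  ]
}}

```text
time_s: 6.17
tool_pos: [518.5, 241.0, 10.4]
ee_rot: [-0.0, -0.096, 0.995, -0.0]
contact_force: [-2.7, 1.3, -0.1]
finger_gap: 0.2
grasp_force: 1.3
```

Request:
{"method": "servo_tool", "body": {
  "motion": [
    {"fingers": 0, "travel": [-0.004, 0, 0], "turn": 0}
  ]
}}

```text
time_s: 6.25
tool_pos: [520.1, 241.3, 10.4]
ee_rot: [-0.0, -0.096, 0.995, -0.0]
contact_force: [-2.5, 1.6, -0.1]
finger_gap: -0.1
grasp_force: 1.3
```

Request:
{"method": "servo_tool", "body": {
  "motion": [
    {"fingers": 0, "travel": [-0.004, 0, 0], "turn": 0}
  ]
}}

```text
time_s: 6.33
tool_pos: [520.8, 241.4, 10.2]
ee_rot: [-0.001, -0.096, 0.995, -0.0]
contact_force: [-20.1, -1.6, 14.0]
finger_gap: 0.0
grasp_force: 10.1
```

Force has jumped to 20 N, so the clip tray is against its rear stop. I back off and rise.

Request:
{"method": "servo_tool", "body": {
  "motion": [
    {"fingers": 0, "travel": [0.03, 0, 0], "turn": 0},
    {"fingers": 0, "travel": [0.1, 0, 0], "turn": 0},
    {"fingers": 0, "travel": [0.15, 0, 0], "turn": 0},
    {"fingers": 0, "travel": [0.15, 0, 0], "turn": 0},
    {"fingers": 0, "travel": [0.15, 0, -0.1], "turn": 0},
    {"fingers": 0, "travel": [0.15, 0, -0.2], "turn": 0},
    {"fingers": 0, "travel": [0.15, 0, -0.28], "turn": 0},
    {"fingers": 0, "travel": [0.15, 0, -0.28], "turn": 0},
    {"fingers": 0, "travel": [0.15, 0, -0.28], "turn": 0}
  ]
}}

```text
time_s: 7.08
tool_pos: [464.2, 230.5, 124.5]
ee_rot: [0.002, -0.096, 0.995, 0.001]
contact_force: [-0.9, 0.1, -1.1]
finger_gap: -0.1
grasp_force: 0.0
```

```bash
python3 - <<'E'
from go import *
np.set_printoptions(suppress=True)
print(bot.observe()["tool_pos"]); to([531.5,-132.8,110],-10)
E
```

```text
[464.18982928 230.46435331 124.46337591]
travel [ 0.0077 -0.9236  0.0355] dist 369.7 turn 0.233 yaw now -169.03 deg 21.0
```

Request:
{"method": "servo_tool", "body": {
  "motion": [
    {"fingers": 0, "travel": [0.008, -0.924, 0.03], "turn": 0.233},
    {"fingers": 0, "travel": [0.008, -0.924, 0.03], "turn": 0.233},
    {"fingers": 0, "travel": [0.008, -0.924, 0.03], "turn": 0.233},
    {"fingers": 0, "travel": [0.008, -0.924, 0.03], "turn": 0.233},
    {"fingers": 0, "travel": [0.008, -0.924, 0.03], "turn": 0.233},
    {"fingers": 0, "travel": [0.008, -0.924, 0.03], "turn": 0.233},
    {"fingers": 0, "travel": [0.008, -0.924, 0.03], "turn": 0.233},
    {"fingers": 0, "travel": [0.008, -0.924, 0.03], "turn": 0.233},
    {"fingers": 0, "travel": [0.008, -0.924, 0.03], "turn": 0.233},
    {"fingers": 0, "travel": [0.008, -0.924, 0.03], "turn": 0.233},
    {"fingers": 0, "travel": [0.008, -0.924, 0.03], "turn": 0.233},
    {"fingers": 0, "travel": [0.008, -0.924, 0.03], "turn": 0.233},
    {"fingers": 0, "travel": [0.008, -0.924, 0.03], "turn": 0.233}
  ]
}}

```text
time_s: 8.17
tool_pos: [529.7, -132.3, 109.9]
ee_rot: [-0.0, 0.087, 0.996, 0.0]
contact_force: [-0.1, 0.6, 0.3]
finger_gap: -0.0
grasp_force: 0.0
```

```bash
python3 - <<'E'
from go import *
from lip import lips
im=snap("top","top3.png")
for s,b in lips(im,"top"): print(s,[onz("top",*p,58).round(1).tolist() for p in b])
o=bot.observe(); print(o["tool_pos"]); to([531.5,-132.8,40],-10)
s=snap("side","side3.png"); p=proj("side",o["tool_pos"]+[0,0,22]); print(p)
g=cv2.cvtColor(s,cv2.COLOR_RGB2BGR)
a=cv2.resize(g[170:350,300:430],None,fx=3.3,fy=3.3,interpolation=2); b=cv2.resize(g[190:250,255:375],None,fx=3,fy=3,interpolation=2)
b=cv2.copyMakeBorder(b,0,a.shape[0]-b.shape[0],0,0,0); cv2.imwrite("pics/c5.png",np.hstack([a,b]))
E
```

```text
[194, 248, 45, 20, 148] [[529.6, 298.7, 58.0], [549.9, 192.4, 58.0], [538.5, 190.0, 58.0], [518.2, 296.1, 58.0]]
[ 529.84532412 -132.17418049  110.14117169]
travel [-0.0044 -0.0008  0.1754] dist 70.2 turn 0.001 yaw now 170.09 deg 0.1
[332.0452619  258.10504746]
```

View pics/c5.png

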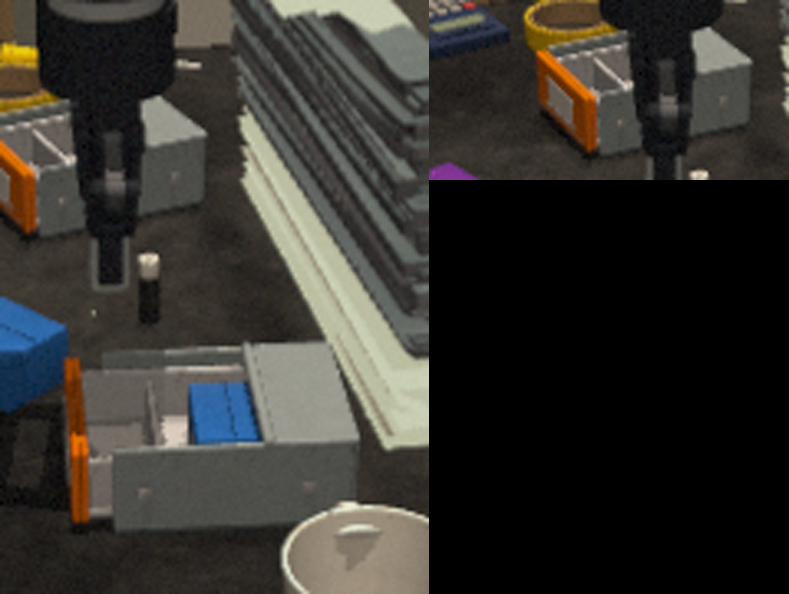

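The picture shows the clip tray home. The fingertip is at (333,257), matching the predicted (332,258) with the 22 mm height offset, so it is above the carton tray's well. I descend.

Request:
{"method": "servo_tool", "body": {
  "motion": [
    {"fingers": 0, "travel": [-0.004, 0, 0.05], "turn": 0},
    {"fingers": 0, "travel": [-0.004, 0, 0.1], "turn": 0},
    {"fingers": 0, "travel": [-0.004, 0, 0.15], "turn": 0},
    {"fingers": 0, "travel": [-0.004, 0, 0.175], "turn": 0},
    {"fingers": 0, "travel": [-0.004, 0, 0.19], "turn": 0},
    {"fingers": 0, "travel": [-0.004, 0, 0.2], "turn": 0}
  ]
}}

```text
time_s: 8.77
tool_pos: [531.6, -133.2, 30.2]
ee_rot: [-0.0, 0.087, 0.996, 0.0]
contact_force: [-0.3, 0.2, 0.5]
finger_gap: 0.1
grasp_force: 0.0
```

Request:
{"method": "servo_tool", "body": {
  "motion": [
    {"fingers": 0, "travel": [0, 0, 0.015], "turn": 0},
    {"fingers": 0, "travel": [0, 0, 0.03], "turn": 0},
    {"fingers": 0, "travel": [0, 0, 0.045], "turn": 0}
  ]
}}

```text
time_s: 9.02
tool_pos: [531.8, -133.6, 12.5]
ee_rot: [0.001, 0.087, 0.996, -0.0]
contact_force: [0.0, 0.6, -0.7]
finger_gap: 0.1
grasp_force: 0.0
```

Request:
{"method": "servo_tool", "body": {
  "motion": [
    {"fingers": 0, "travel": [0.008, 0, 0], "turn": 0},
    {"fingers": 0, "travel": [0.016, 0, 0], "turn": 0},
    {"fingers": 0, "travel": [0.024, 0, 0], "turn": 0},
    {"fingers": 0, "travel": [0.032, 0, 0], "turn": 0},
    {"fingers": 0, "travel": [0.04, 0, 0], "turn": 0},
    {"fingers": 0, "travel": [0.048, 0, 0], "turn": 0}
  ]
}}

```text
time_s: 9.52
tool_pos: [512.5, -130.3, 12.7]
ee_rot: [0.0, 0.087, 0.996, -0.0]
contact_force: [3.3, 0.2, -0.1]
finger_gap: -0.4
grasp_force: 1.4
```

Hooked, with drag of about 3 N. I draw the tray out.

Request:
{"method": "servo_tool", "body": {
  "motion": [
    {"fingers": 0, "travel": [0.01, 0, 0], "turn": 0},
    {"fingers": 0, "travel": [0.02, 0, 0], "turn": 0},
    {"fingers": 0, "travel": [0.03, 0, 0], "turn": 0},
    {"fingers": 0, "travel": [0.04, 0, 0], "turn": 0},
    {"fingers": 0, "travel": [0.05, 0, 0], "turn": 0},
    {"fingers": 0, "travel": [0.06, 0, 0], "turn": 0},
    {"fingers": 0, "travel": [0.07, 0, 0], "turn": 0},
    {"fingers": 0, "travel": [0.08, 0, 0], "turn": 0},
    {"fingers": 0, "travel": [0.09, 0, 0], "turn": 0},
    {"fingers": 0, "travel": [0.1, 0, 0], "turn": 0},
    {"fingers": 0, "travel": [0.11, 0, 0], "turn": 0},
    {"fingers": 0, "travel": [0.12, 0, 0], "turn": 0}
  ]
}}

```text
time_s: 10.52
tool_pos: [464.9, -121.8, 12.3]
ee_rot: [-0.0, 0.087, 0.996, 0.0]
contact_force: [3.2, 0.2, 0.9]
finger_gap: -0.0
grasp_force: 1.4
```

Request:
{"method": "servo_tool", "body": {
  "motion": [
    {"fingers": 0, "travel": [0.006, 0, 0], "turn": 0},
    {"fingers": 0, "travel": [0.012, 0, 0], "turn": 0}
  ]
}}

```text
time_s: 10.68
tool_pos: [460.2, -121.0, 12.3]
ee_rot: [-0.0, 0.087, 0.996, 0.0]
contact_force: [2.6, 1.7, -0.3]
finger_gap: 0.0
grasp_force: 1.3
```

Request:
{"method": "servo_tool", "body": {
  "motion": [
    {"fingers": 0, "travel": [0.006, 0, 0], "turn": 0}
  ]
}}

```text
time_s: 10.77
tool_pos: [457.9, -120.6, 12.3]
ee_rot: [-0.0, 0.087, 0.996, 0.0]
contact_force: [3.4, 1.3, 1.4]
finger_gap: 0.1
grasp_force: 1.3
```

Request:
{"method": "servo_tool", "body": {
  "motion": [
    {"fingers": 0, "travel": [0.006, 0, 0], "turn": 0}
  ]
}}

```text
time_s: 10.85
tool_pos: [457.2, -120.5, 12.6]
ee_rot: [0.002, 0.087, 0.996, -0.0]
contact_force: [26.6, -2.3, -17.6]
finger_gap: -0.3
grasp_force: 13.0
```

Request:
{"method": "servo_tool", "body": {
  "motion": [
    {"fingers": 0, "travel": [0.005, 0, 0], "turn": 0}
  ]
}}

```text
time_s: 10.93
tool_pos: [457.2, -120.6, 12.8]
ee_rot: [0.005, 0.087, 0.996, -0.001]
contact_force: [43.2, -2.9, -32.2]
finger_gap: -0.4
grasp_force: 21.3
```

Request:
{"method": "servo_tool", "body": {
  "motion": [
    {"fingers": 0, "travel": [0.004, 0, 0], "turn": 0}
  ]
}}

```text
time_s: 11.02
tool_pos: [457.3, -120.8, 13.2]
ee_rot: [0.007, 0.087, 0.996, -0.001]
contact_force: [49.1, -4.8, -31.5]
finger_gap: -0.1
grasp_force: 24.0
```

Request:
{"method": "servo_tool", "body": {
  "motion": [
    {"fingers": 0, "travel": [0.004, 0, 0], "turn": 0}
  ]
}}

```text
time_s: 11.1
tool_pos: [457.3, -120.8, 13.4]
ee_rot: [0.008, 0.087, 0.996, -0.001]
contact_force: [64.2, -5.1, -46.0]
finger_gap: 0.2
grasp_force: 31.6
```

It reached the stop on the first of those four steps. The other three pushed the wrist force up to about 79 N, under the 120 N limit. I ease off into the well and lift out.

Request:
{"method": "servo_tool", "body": {
  "motion": [
    {"fingers": 0, "travel": [-0.015, 0, 0], "turn": 0},
    {"fingers": 0, "travel": [-0.035, 0, 0], "turn": 0},
    {"fingers": 0, "travel": [-0.035, 0, 0], "turn": 0},
    {"fingers": 0, "travel": [-0.035, 0, 0], "turn": 0}
  ]
}}

```text
time_s: 11.43
tool_pos: [464.1, -121.7, 12.0]
ee_rot: [-0.001, 0.087, 0.996, 0.0]
contact_force: [0.4, -0.9, -0.1]
finger_gap: -0.1
grasp_force: 0.0
```

Request:
{"method": "servo_tool", "body": {
  "motion": [
    {"fingers": 0, "travel": [0, 0, -0.05], "turn": 0},
    {"fingers": 0, "travel": [0, 0, -0.12], "turn": 0},
    {"fingers": 0, "travel": [0, 0, -0.2], "turn": 0},
    {"fingers": 0, "travel": [0, 0, -0.3], "turn": 0},
    {"fingers": 0, "travel": [0, 0, -0.3], "turn": 0},
    {"fingers": 0, "travel": [0.2, 0.4, -0.3], "turn": 0},
    {"fingers": 0, "travel": [0.2, 0.4, -0.3], "turn": 0},
    {"fingers": 0, "travel": [0.2, 0.4, -0.3], "turn": 0},
    {"fingers": 0, "travel": [0.2, 0.4, -0.3], "turn": 0},
    {"fingers": 0, "travel": [0.2, 0.4, -0.3], "turn": 0},
    {"fingers": 0, "travel": [0.2, 0.4, -0.3], "turn": 0},
    {"fingers": 0, "travel": [0.2, 0.4, -0.3], "turn": 0}
  ]
}}

```text
time_s: 12.43
tool_pos: [413.1, 49.9, 132.3]
ee_rot: [-0.0, 0.086, 0.996, -0.0]
contact_force: [0.1, -0.5, -0.3]
finger_gap: -0.2
grasp_force: 0.0
```

```bash
python3 - <<'E'
from lip import *
im=snap("top","top4.png"); print(bot.observe()["contact_force"],bot.observe()["time_s"])
for s,b in lips(im,"top"): print(s,[onz("top",*p,58).round(1).tolist() for p in b])
E
```

```text
[-0.25879662  0.09233346  0.67012153] 12.4833
[194, 248, 45, 20, 149] [[529.6, 298.7, 58.0], [549.9, 192.4, 58.0], [538.5, 190.0, 58.0], [518.2, 296.1, 58.0]]
[352, 271, 47, 6, 123] [[443.9, -61.5, 58.0], [454.0, -63.9, 58.0], [431.4, -168.5, 58.0], [421.4, -166.0, 58.0]]
```

View pics/top4.png

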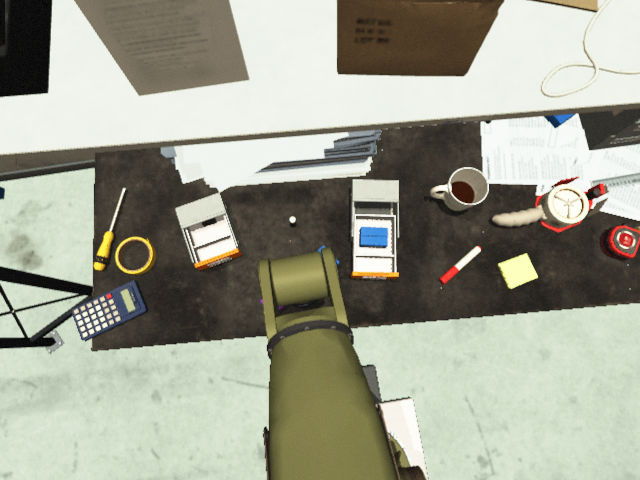

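The clip tray is home with its lip at (215,258). The carton tray is out with its lip at (375,274) and the carton still inside. The battery, mug, marker and tape have not moved, and the arm is clear.

```bash
python3 -c "
from cell import bot
print(bot.sign_off())"
```

```text
the job is handed in; nothing more can be done
None
```

The job is handed in: the clip tray was pushed home to its rear stop, then the carton tray was hooked and drawn out to its front stop with the carton still inside; at that stop I over-pulled, and the wrist force peaked at about 79 N.

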